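# Release the ratchet and lower the caddy press

### The job

The small hand press on the bench holds its arm up on a ratchet over a wooden tea caddy. With the fingers, press the pawl's thumb plate down until the pawl is well clear of the teeth (it stays there by itself), then push the arm down by its end bar, past all its teeth to its stop, so that the sprung pad is left pressing on the caddy's lid. Lift nothing, leave the caddy standing where it is and the other things on the bench alone, and finish clear of everything.

Things in the scene. Friction and masses are not known exactly. Their poses are not given: they have to be found in the camera images.
- press: the hand press, fixed to the bench: wooden base board 320 x 130 x 20 mm with two upright dark steel cheeks (tops 152 mm above the bench). Origin: under the board's middle, at bench height (the board's centre is 5 mm along +x from it). Its x axis runs along the press from the pawl end (-x) to the arm's end bar (+x), y is across, z up. The arm and the pawl swing in its x-z plane (y = 0)
- hinge_pin (a point): centre of the arm's hinge between the cheeks, at (-40, 0, 130) mm in the press frame; the hinge axis is the press's y axis
- press_arm (a joint): arm angle, rad: starts at -0.06 to 0.04 (raised about 29 degrees); grows as the arm's end bar goes down; 0.50 is level, about 0.46 the pad first touches the lid, 0.54 the arm's own solid stop. Three ratchet teeth on the steel disc at the hinge: with the pawl hooked on, the arm is stopped by the first tooth at about 0.10. With the pawl free the hinge is stiff (about 2 to 6 N down at the bar) and the arm stays where it is left
- bar_mid (a point): middle of the arm's end bar, a round wooden crossbar 20 mm thick and 80 mm long (along the press's y), at its axis, 235 mm from the hinge; about 245 mm above the bench when raised, 121 mm at the stop. To be pushed down from above. Nothing stands below it
- pawl_pivot (a point): centre of the pawl's pivot, at (-100, 0, 58) mm in the press frame; its axis is the press's y axis
- pawl (a joint): pawl angle, rad: 0 to 0.02 hooked over the teeth (start), 0.40 its end stop; grows as the thumb plate is pressed down. Clear of the teeth from about 0.17; well clear from 0.25. Stiff (about 4 N at the thumb plate), it stays where it is left
- thumb_top (a point): middle of the top of the pawl's thumb plate, dark steel, 34 x 36 x 6 mm, at the outer (-x) end of the press; 105 mm from the pivot horizontally and 33 mm above it at the start (91 mm above the bench). Pressed down it follows an arc about the pivot and ends about 48 mm above the bench
- pad: round cork pad 56 mm across and 12 mm thick under the arm, 130 mm from the hinge, on a spring (550 N/m, 13 mm of travel along the arm's own vertical); origin: middle of its underside
- caddy_mid (a point): centre, half-way up, of the loose wooden caddy (four-lobed, 104 mm across, 80 mm high, about 0.35 kg) standing upright on the press's board under the pad; its z axis is up
- spool: loose wooden spool, 44 mm across, 46 mm high, beside the press; origin under its centre; leave alone
- offcut: loose wooden offcut 90 x 35 x 22 mm beside the press; origin under its centre; leave alone
- mallet: loose wooden mallet, 240 mm long along its x, lying beside the press; leave alone
- tall_caddy: loose four-lobed caddy, 104 mm across, 130 mm high, off to the left; origin under its centre; leave alone
- glue: loose closed white bottle, 56 mm across, 150 mm high, off to the right; origin under its centre; leave alone
- mug: loose white mug, 80 mm across, 90 mm high, off to the right; origin under its centre; leave alone
- brush: loose hand brush lying off to the left; leave alone
There are look-alikes about, which are no part of the job. Leave any orange or purple look-alike of the part that bears caddy_mid alone.

How it is judged:
On the way, in this order (a step that is already met when the one before it is completed fails the run):
1. the pawl is pressed well clear of the teeth while the arm is still up (value of joint pawl above 0.22 rad and value of joint press_arm below 0.15 rad), for 0.2 s.
2. the arm is pushed down past its teeth and the pad presses on the caddy's lid (value of joint press_arm above 0.5 rad and contact force between pad and caddy above 1 N), for 0.2 s.
At the end, for the whole second after the job is handed in: the arm is down (joint above 0.50, its stop is at 0.54) and stays there; the pad presses on the caddy's lid with more than 1 N; the pawl is still free (above 0.20 rad); the caddy stands upright within 15 mm of where it started (all of step 2 and value of joint pawl above 0.2 rad and angle between caddy_mid's own z axis and vertical below 0.1 rad and distance of caddy_mid from where it was at the start of the episode below 0.015 m and linear speed of caddy below 0.02 m/s); the robot touches nothing.
It fails at once if the caddy is lifted, tipped or pushed away (distance of caddy_mid from where it was at the start of the episode above 0.02 m or angle between caddy_mid's own z axis and vertical above 0.2 rad).
It fails at once if a bystander is moved by more than 20 mm (distance of any of spool, offcut, mallet, tall_caddy, glue, mug, brush from where it was at the start of the episode above 0.02 m).
It also fails if it takes over 42 s, if anything falls off the work surface, if the arm or the gripper's body presses on something with over 40 N, if the wrist force passes 120 N, or if a joint passes its speed limit or range.

### The arm

A 6-joint arm with a two-finger parallel gripper is mounted at the origin on the work surface. World frame = base frame: x ahead of the robot, y to its left, z up, the work surface at z = 0. Lengths are in m, angles in rad, forces in N, time in s.
With the tool pointing down it reaches from about 0.275 to 0.875 m from the base axis. Payload 12.5 kg.
Tool frame: the origin (TCP) lies on the centre line of the jaws, within the pads' length; the fingertips stand r.finger_overhang ahead of it and the grasp point (between the pads) lies 3 mm ahead of it (r.finger_overhang is the distance from the TCP to the fingertips, in m); z points along the fingers, y is the direction in which the jaws open and shut (so a half turn about z gives the same grasp; the last joint's range is limited). The gripper opens to 85 mm and grips with 20 to 120 N. Pads are 22 mm wide; open, the fingers measure 114 mm over their backs; the gripper's body (76 mm by 85 mm) begins 54 mm behind the grasp point. The pads swing forward as they close: fully open they stand 13 mm farther back than shut.
Start: joints at [-1.408, 0.351, 1.652, -0, 1.139, -0.085], TCP at [0.135, -0.533, 0.253] pointing down, gripper open.
Joint ranges: [-2.75, 2.75], [-0.79, 2.1], [0.01, 2.65], [-1.57, 4.71], [0.07, 3.14], [-2.87, 2.87]. Speed limits (rad/s): [2.22, 2.22, 2.79, 3.14, 3.14, 3.14].

### API

Orientations are given as a unit quaternion [x, y, z, w].
In Python, from cell import r, optics gives the robot as it stands. The module is installed in compiled form; this text tells all that it offers. Calls block until the motion is done:
- r.move_to(position, orientation): joint-space move of the TCP to a pose.
- r.move_linear(position, rot=None, vel=0.15): straight line of the TCP; rot=None keeps the orientation; vel is the mean speed in m/s.
- r.set_joints(angles): joint-space move.
- r.set_gripper(opening, squeeze=None): opening from 0.0 (shut) to 1.0 (fully open); squeeze is the grip in N (None keeps the last); returns when the fingers have stopped.
- r.sleep(seconds).
- r.inverse_kinematics(position, orientation): joint angles nearest the present ones, or None.
- optics.get_image(name): name is "scene" or "top" or "wrist"; returns a dict with "pixels" (384x512x3 uint8, red, green, blue), "depth" (384x512 float32, m along the optical axis (not along the pixel's ray), 0 where there is no reading), "fx", "fy", "cx", "cy" (pixels), "camera_from_world" (4x4, takes a point from world to camera coordinates); the wrist camera has in their place "mount" (4x4, takes a point from camera to tool coordinates, whose origin is the TCP and whose axes are the flange's). Camera axes: x right, y down, z forward; pixel columns grow to the right and rows downward; lengths in m; the calibration is good to about 2 mm. A picture is of the moment at which its call begins: read the wrist's pose just before it.
A pose or a line that the arm cannot do raises r.PlanningError and nothing moves.
- r.hand_in(): hands the job in, once; it reports no verdict.
Readings, each from a call of its own:
- r.current_t(): time.
- r.current_q(): joint angles.
- r.current_qvel(): joint speeds.
- r.current_effort(): joint torques, N m.
- r.current_tool_pos(): TCP position.
- r.current_ee_rot(): TCP orientation.
- r.current_contact_force(): force on the tool from outside, world axes, zero at the start.
- r.current_torque(): the same for the moment, N m.
- r.current_opening(): opening from 0.0 (shut) to 1.0 (fully open).
Only numpy, scipy, OpenCV 4.12 (cv2) and the standard library are available. Lean on these libraries where they do the work, as an engineer would, in place of code of your own. Each camera call takes 0.05 s, during which the arm holds its last target.

## Working session

There is one attempt and no reset: what is moved stays moved. The work goes in short steps, each a Python script; the robot and the scene stay as the last script left them, time stands still between calls to the robot, and variables do not carry over. Pictures are saved under pics/ and viewed, and the job is handed in when it is done.

```bash
mkdir -p pics; python3 - <<'E'
from cell import r, optics
import cv2, numpy as np, pickle
d={}
for n in ["scene","top"]:
    im=optics.get_image(n); d[n]=im
    cv2.imwrite(f"pics/{n}0.png",im["pixels"][:,:,::-1])
    print(n,im["fx"],im["cx"],im["cy"],im["camera_from_world"].round(3).tolist())
pickle.dump(d,open("d0.pkl","wb"))
print(r.finger_overhang,r.current_t(),r.current_ee_rot())
E
```

```text
scene 421.59520097208326 259.91599262148134 190.29202037486553 [[-0.091, 0.996, 0.004, 0.058], [0.837, 0.079, -0.542, -0.37], [-0.54, -0.045, -0.84, 1.803], [0.0, 0.0, 0.0, 1.0]]
top 365.61628389174064 256.9893414581036 193.87306016593345 [[-0.03, -0.999, 0.023, -0.023], [-0.993, 0.027, -0.115, 0.571], [0.114, -0.027, -0.993, 1.316], [0.0, 0.0, 0.0, 1.0]]
0.022 0.1 [ 9.92330974e-01  1.23608029e-01 -2.38130414e-05 -5.41258964e-04]
```

View pics/scene0.png

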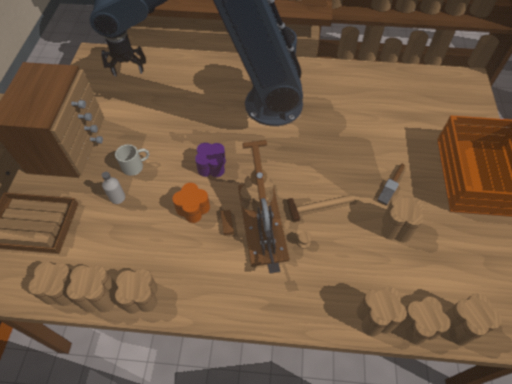

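View pics/top0.png

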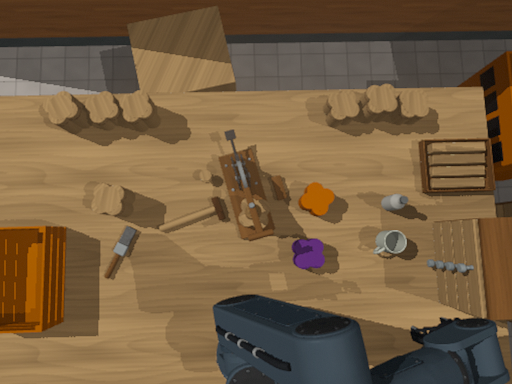

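```bash
python3 - <<'E'
import cv2
a=cv2.imread("pics/top0.png")[110:290,150:350]; cv2.imwrite("pics/tc.png",cv2.resize(a,None,fx=3.3,fy=3.3,interpolation=2)[:600])
a=cv2.imread("pics/scene0.png")[130:280,170:370]; cv2.imwrite("pics/sc.png",cv2.resize(a,None,fx=4,fy=4,interpolation=2)[:600])
E
```

```text
(no output)
```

View pics/tc.png

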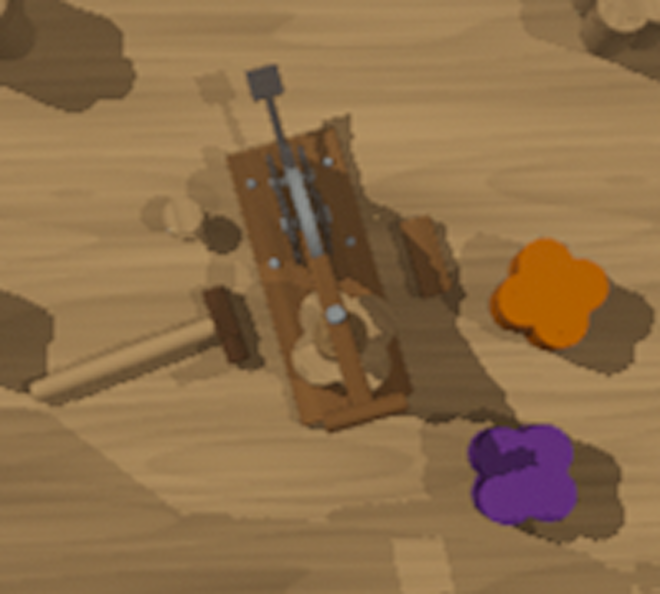

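View pics/sc.png

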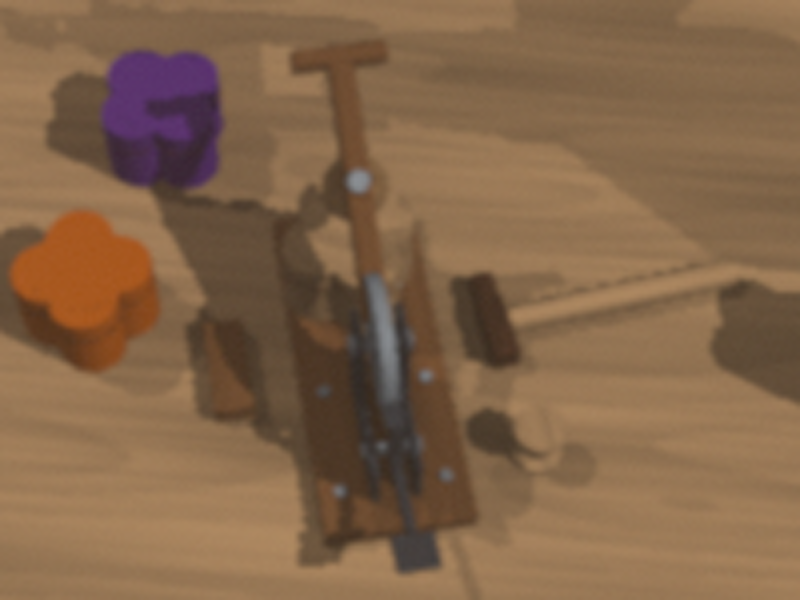

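Top crop: the thumb plate is at about (230,135), the end bar at (261,235), and the natural caddy under the pad at about (252,213). The orange (317,199) and purple (309,253) caddies, the tall caddy (108,198) and the row at the back are look-alikes. The only press is at (247,190). The scene view has the plate at (274,268) and the bar at (255,143).

```bash
cat > h.py <<'E'
import numpy as np
def ray(im,u,v):
    T=im["camera_from_world"];R=T[:3,:3]
    d=R.T@np.array([(u-im["cx"])/im["fx"],(v-im["cy"])/im["fy"],1.]); return -R.T@T[:3,3],d
def onz(im,u,v,z):
    c,d=ray(im,u,v); return c+d*(z-c[2])/d[2]
def dep(im,u,v):
    c,d=ray(im,u,v); return c+d*im["depth"][int(round(v)),int(round(u))]
def tri(a,b):
    A=np.zeros((3,3));y=np.zeros(3);
    for c,d in (a,b):
        d=d/np.linalg.norm(d);P=np.eye(3)-np.outer(d,d);A+=P;y+=P@c
    return np.linalg.solve(A,y)
E
python3 - <<'E'
from h import *
import pickle,cv2
d=pickle.load(open("d0.pkl","rb"));t,s=d["top"],d["scene"]
for n,a,b,z in [("thumb",(230.3,135.2),(273.8,267.8),.091),("bar",(261.2,234.8),(254.8,143.5),.253)]:
    print(n,"tri",tri(ray(t,*a),ray(s,*b)).round(4),"top@z",onz(t,*a,z).round(4),"sc@z",onz(s,*b,z).round(4),"dep",dep(t,*a).round(4),dep(s,*b).round(4))
# thumb plate mask in top: dark region
for nm,im,(x0,x1,y0,y1) in [("top",t,(220,240,125,145)),("scene",s,(262,286,258,278))]:
    p=im["pixels"].astype(int); m=np.zeros(p.shape[:2],bool); m[y0:y1,x0:x1]=(p[y0:y1,x0:x1].max(2)<90)&(np.ptp(p[y0:y1,x0:x1],axis=2)<25)
    n,l,st,c=cv2.connectedComponentsWithStats(m.astype('uint8')); print(nm,st[1:].tolist(),c[1:].round(1).tolist())
# board corners
for q in [(230,155),(338,125),(300,420),(410,405)]:
    print("corner",onz(t,150+q[0]/3.3,110+q[1]/3.3,.02).round(4))
# bolt heads
# end bar ends in top
for q in [(328,421),(408,400)]: print("barend",onz(t,150+q[0]/3.3,110+q[1]/3.3,.25).round(4))
E
```

```text
thumb tri [0.7796 0.0534 0.0854] top@z [0.7782 0.0511 0.091 ] sc@z [0.7818 0.0554 0.091 ] dep [0.7789 0.0512 0.0885] [0.782  0.0554 0.0914]
bar tri [ 0.419  -0.0407  0.2408] top@z [ 0.4192 -0.043   0.253 ] sc@z [ 0.4289 -0.037   0.253 ] dep [ 0.4192 -0.043   0.2508] [ 0.4238 -0.0375  0.2467]
top [[225, 130, 10, 15, 79]] [[230.0, 135.3]]
scene [[268, 258, 12, 15, 105]] [[273.1, 266.2]]
corner [0.7152 0.0958 0.02  ]
corner [ 0.7471 -0.0283  0.02  ]
corner [0.413  0.0237 0.02  ]
corner [ 0.4259 -0.0994  0.02  ]
barend [ 0.4119 -0.0068  0.25  ]
barend [ 0.4289 -0.0814  0.25  ]
```

```bash
cat >> h.py <<'E'
from scipy.spatial.transform import Rotation as Ro
TH=np.array([.780,.0528]); BAR=np.array([.4205,-.0405])
ax=(BAR-TH)/np.linalg.norm(BAR-TH); ay=np.array([-ax[1],ax[0]])
O=TH+.205*ax
def W(x,z,y=0): p=O+x*ax+y*ay; return np.array([p[0],p[1],z])
def Q(s=1):
    z=np.array([0,0,-1.]);y=s*np.array([ay[0],ay[1],0]);return Ro.from_matrix(np.c_[np.cross(y,z),y,z]).as_quat()
OH=.022
E
python3 - <<'E'
from h import *
from cell import r,optics
import cv2
print(O,ax,np.linalg.norm(BAR-TH))
r.set_gripper(0.0,40)
r.move_linear([.135,-.533,.36])
best=None
for s in (1,-1):
    q=r.inverse_kinematics(W(-.207,.25),Q(s)); print(s,q)
    if q is not None and (best is None or abs(q[5])<abs(best[1][5])): best=(s,q)
s=best[0]; print("s",s)
r.move_to(W(-.207,.30),Q(s))
im=optics.get_image("wrist"); cv2.imwrite("pics/w1.png",im["pixels"][:,:,::-1])
print(im["mount"].round(3).tolist(),r.current_tool_pos(),r.current_contact_force(),r.current_t(),r.current_opening())
E
```

```text
[0.58157355 0.00130296] [-0.96793388 -0.25120509] 0.37140966600238073
1 [ 8.69697936e-03  8.14016741e-01  8.94392490e-01 -4.44089210e-16
  1.43318342e+00  1.32556824e+00]
-1 [ 8.69697936e-03  8.14016741e-01  8.94392490e-01 -4.44089210e-16
  1.43318342e+00 -1.81602442e+00]
s 1
[[0.0, -0.964, -0.265, 0.065], [1.0, 0.0, -0.0, 0.0], [0.0, -0.265, 0.964, -0.121], [0.0, 0.0, 0.0, 1.0]] [0.78195357 0.05238567 0.30021057] [ 0.37757099 -0.23774468  0.00998965] 4.8417 -0.0007355957077465391
```

View pics/w1.png

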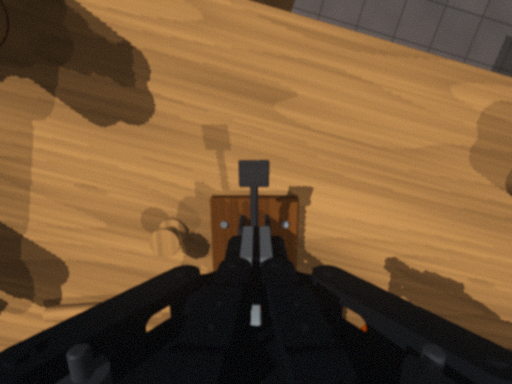

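The wrist view shows the plate at (254,173), with the press axis vertical in the picture (bolts at (223,225) and (287,225)), so the yaw is right. I'll ray-cast the plate centre.

```bash
python3 - <<'E'
from h import *
from cell import r,optics
import cv2
p=r.current_tool_pos();R=Ro.from_quat(r.current_ee_rot()).as_matrix()
im=optics.get_image("wrist");M=im["mount"]
px=im["pixels"].astype(int);m=np.zeros(px.shape[:2],np.uint8);s=np.s_[150:190,230:280]
m[s]=(px[s].max(2)<90)&(np.ptp(px[s],axis=2)<25)
c=max(cv2.findContours(m,0,1)[0],key=cv2.contourArea);x,y,w,h=cv2.boundingRect(c);print(x,y,w,h,im["fx"])
def wr(u,v,z):
    T=np.eye(4);T[:3,:3]=R;T[:3,3]=p;T=T@M
    d=T[:3,:3]@np.array([(u-im["cx"])/im["fx"],(v-im["cy"])/im["fy"],1]);o=T[:3,3];return o+d*(z-o[2])/d[2]
def pf(q): d=q[:2]-O;return d@ax,d@ay
for u,v,z in [(254,159.5,.091),(254,187,.091),(238.5,173,.091),(269.5,173,.091),(223,225,.022),(287,225,.022)]:
    print(wr(u,v,z).round(4),np.round(pf(wr(u,v,z)),4))
E
```

```text
239 161 30 29 289.9076985542408
[0.7944 0.0577 0.091 ] [-0.2201 -0.0011]
[0.7629 0.0496 0.091 ] [-0.1877 -0.0012]
[0.7746 0.0712 0.091 ] [-0.2044 -0.0191]
[0.7836 0.0364 0.091 ] [-0.2044  0.0168]
[0.6784 0.0755 0.022 ] [-0.1123 -0.0475]
[ 0.7019 -0.0158  0.022 ] [-0.1122  0.0468]
```

```bash
python3 - <<'E'
from h import *
from cell import r,optics
import cv2
r.move_linear(W(-.208,.110+OH,-.001),Q(1),vel=.15)
print(r.current_contact_force())
import math
for a in np.arange(-0.03,0.371,0.04):
    x=-.100-(.108*math.cos(a)+.033*math.sin(a)); z=.058+.033*math.cos(a)-.108*math.sin(a)
    r.move_linear(W(x,z+OH,-.001),Q(1),vel=.04)
    print(round(a,2),r.current_tool_pos()[2].round(4)-OH,r.current_contact_force().round(1),r.current_t())
    if np.linalg.norm(r.current_contact_force())>30: break
im=optics.get_image("scene");cv2.imwrite("pics/s2.png",cv2.resize(im["pixels"][130:280,170:370,::-1],None,fx=4,fy=4))
E
```

```text
[-0.21169651  0.06470501 -0.26595792]
-0.03 0.094 [ 1.   0.2 -0.7] 6.7
0.01 0.08979999999999999 [-0.1 -0.1  0.4] 6.9667
0.05 0.0852 [ 0.7 -0.2  0.5] 7.2333
0.09 0.08080000000000001 [-0.4 -0.2 -0.1] 7.5
0.13 0.0763 [-0.1 -0.  -0.3] 7.7667
0.17 0.0718 [0.3 0.8 0.2] 8.0333
0.21 0.0673 [-0.5 -0.2  0.2] 8.3
0.25 0.0628 [-0.1  0.3 -0.2] 8.5667
0.29 0.0583 [ 0.9 -0.2 -0.2] 8.8333
0.33 0.05380000000000001 [ 0.1 -0.7 -0.2] 9.1
0.37 0.049300000000000004 [-0.2 -0.2  0. ] 9.3667
```

View pics/s2.png

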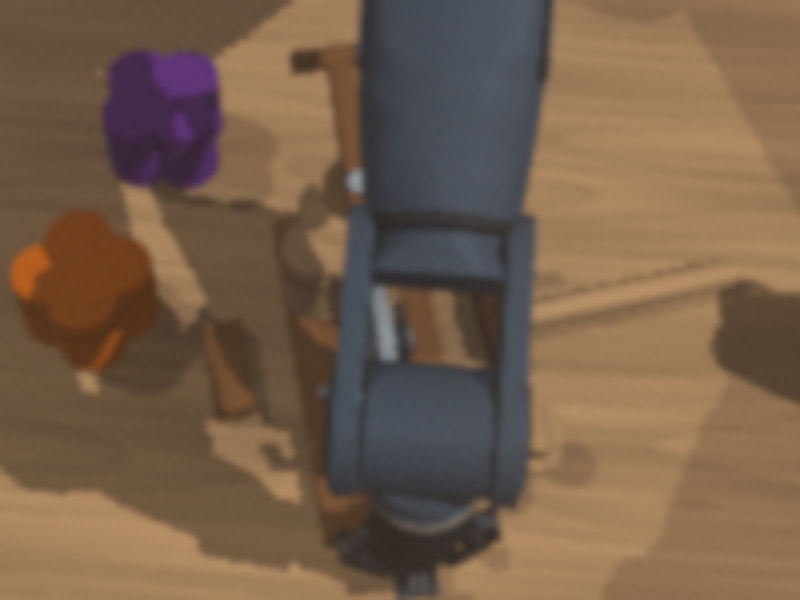

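No force registered where about 4 N was expected. I'll check with the wrist camera.

```bash
python3 - <<'E'
from cell import r,optics
import cv2
im=optics.get_image("wrist"); cv2.imwrite("pics/w3.png",im["pixels"][:,:,::-1])
im=optics.get_image("top"); cv2.imwrite("pics/t3.png",cv2.resize(im["pixels"][100:250,150:350,::-1],None,fx=4,fy=4))
print(r.current_contact_force(),r.current_opening(),r.current_tool_pos())
E
```

```text
[-0.27416126  0.1461099  -0.73588924] 0.0004428978070793211 [0.78692801 0.05567968 0.07138669]
```

View pics/w3.png

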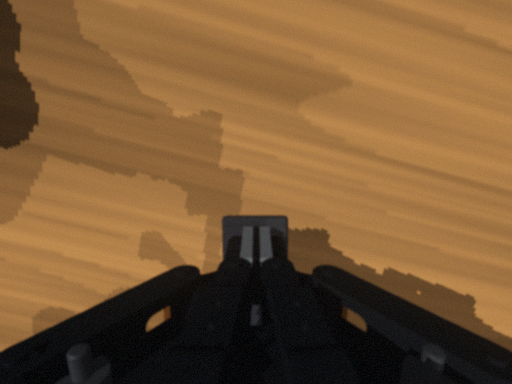

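View pics/t3.png

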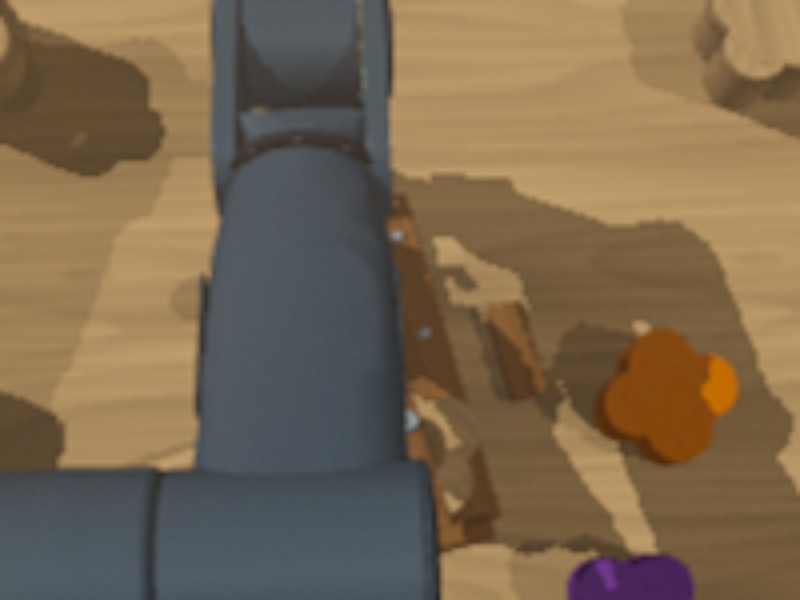

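```bash
python3 - <<'E'
from h import *
from cell import r,optics
p=r.current_tool_pos();R=Ro.from_quat(r.current_ee_rot()).as_matrix()
im=optics.get_image("wrist");M=im["mount"];T=np.eye(4);T[:3,:3]=R;T[:3,3]=p;T=T@M
for u,v in [(230,222),(282,222),(255,222),(230,240),(282,240),(248,235),(264,235),(256,100)]:
    z=im["depth"][v,u]; q=T@np.array([(u-im["cx"])/im["fx"]*z,(v-im["cy"])/im["fy"]*z,z,1]); d=q[:2]-O
    print(u,v,z,np.round([d@ax,d@ay,q[2]],4))
E
```

```text
230 222 0.15574062 [-0.2209 -0.0149  0.046 ]
282 222 0.15576363 [-0.2209  0.013   0.046 ]
255 222 0.15490061 [-0.2212 -0.0015  0.0468]
230 240 0.14224645 [-0.2173 -0.0137  0.061 ]
282 240 0.14199011 [-0.2174  0.0118  0.0612]
248 235 0.1387652 [-0.2211 -0.0048  0.0635]
264 235 0.13827172 [-0.2213  0.0029  0.064 ]
256 100 0.18361491 [-0.2852 -0.0009 -0.0006]
```

The plate's outer edge is now at z≈46 mm, down from 91, so the pawl is pressed. I'll retreat, check that it stays, and look at the bar.

```bash
python3 - <<'E'
from h import *
from cell import r,optics
import cv2
r.move_linear(W(-.214,.33,-.001),Q(1),vel=.25)
def grab(n):
    p=r.current_tool_pos();R=Ro.from_quat(r.current_ee_rot()).as_matrix()
    im=optics.get_image("wrist");cv2.imwrite(f"pics/{n}.png",im["pixels"][:,:,::-1])
    T=np.eye(4);T[:3,:3]=R;T[:3,3]=p;T=T@im["mount"]
    v,u=np.mgrid[:384,:512];z=im["depth"];P=np.stack([(u-im["cx"])/im["fx"]*z,(v-im["cy"])/im["fy"]*z,z],-1)@T[:3,:3].T+T[:3,3]
    d=P[...,:2]-O; return np.dstack([d@ax,d@ay,P[...,2]]),z
F,z=grab("w4")
m=(z>0)&(abs(F[...,1])<.017)&(F[...,2]>.02)&(F[...,0]<-.19)&(F[...,0]>-.24)&(F[...,2]<.12)
print("plate",m.sum(),F[m].mean(0),F[m].min(0),F[m].max(0))
r.move_to(W(.160,.335),Q(1))
F,z=grab("w5")
m=(z>0)&(abs(F[...,1])<.06)&(F[...,2]>.2)&(F[...,2]<.29)&(F[...,0]>.145)&(F[...,0]<.19)
print("bar",m.sum(),F[m].mean(0),F[m].min(0),F[m].max(0))
print(r.current_t(),r.current_contact_force())
E
```

```text
plate 560 [-0.20684054 -0.00059631  0.04840258] [-0.22268272 -0.01640038  0.04425811] [-0.19044217  0.01591922  0.05218627]
bar 3179 [ 0.16501438 -0.0014664   0.24519493] [ 0.14500366 -0.04130947  0.23276725] [0.17938038 0.03826515 0.25164884]
12.25 [ 0.04928435  0.28941531 -0.00906025]
```

View pics/w5.png

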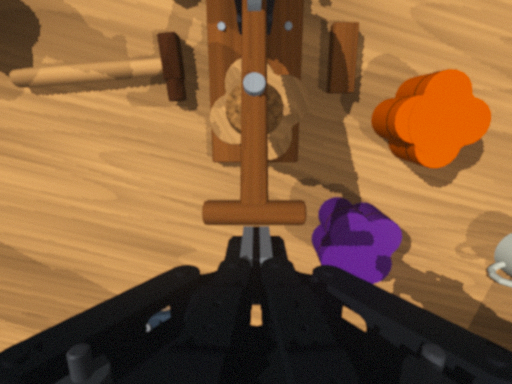

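View pics/w4.png

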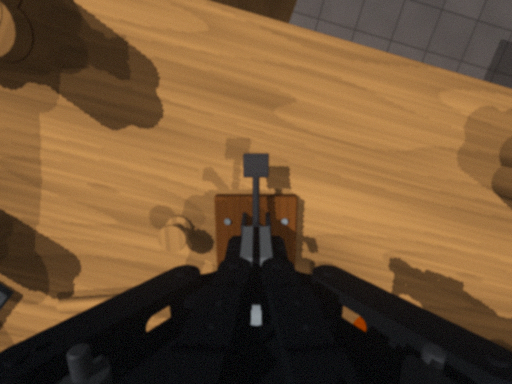

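The pawl stays down (plate at z≈48 mm, about 0.39 rad). The bar is at (255,212), with its axis at press x≈0.166 and top z≈0.2515, so the arm is at about 0.0 rad. Next I'll push along the arc.

```bash
python3 - <<'E'
from h import *
from cell import r,optics
import math
f=lambda th,g=0:W(-.040+.235*math.cos(.5-th),.130+.235*math.sin(.5-th)+.010+OH+g,-.0015)
r.move_linear(f(0.006,.012),Q(1),vel=.15)
for th in list(np.arange(0.0,.50,.05))+[.5,.52,.535,.545,.553]:
    r.move_linear(f(th),Q(1),vel=.06 if th<.5 else .02)
    F=r.current_contact_force();print(round(th,3),(r.current_tool_pos()[2]-OH).round(4),F.round(1),round(r.current_t(),2))
    if np.linalg.norm(F)>40: break
r.sleep(.3);print(r.current_contact_force(),r.current_tool_pos()-f(.54))
E
```

```text
0.0 0.2526 [-1.2  0.1  0.1] 13.07
0.05 0.2419 [-0.5 -0.4 -0. ] 13.41
0.1 0.2314 [ 0.7  0.2 -0.1] 13.75
0.15 0.2204 [ 0.5  0.3 -0.4] 14.09
0.2 0.2092 [ 0.1  0.3 -1.5] 14.43
0.25 0.1978 [-0.2  0.1  0.6] 14.78
0.3 0.1864 [-0.  -0.5  0.4] 15.12
0.35 0.1749 [ 0.6 -0.3  0.3] 15.46
0.4 0.1632 [0.3 0.8 0.2] 15.8
0.45 0.1516 [-0.2 -0.2  0. ] 16.14
0.5 0.1399 [ 1.7 -0.3  0.6] 16.88
0.52 0.1352 [ 0.4 -1.9  0.9] 17.26
0.535 0.1317 [-1.8 -0.5  1.7] 17.58
0.545 0.13 [-6.4  0.2 16.8] 17.85
0.553 0.1293 [-14.1   0.2  41.6] 18.1
[-15.82306504   0.1914524   41.23184486] [ 1.54826327e-04 -9.06993227e-05 -1.31380828e-03]
```

Hard stop reached: force rises sharply at about 0.54. Next I'll retreat straight up and check.

```bash
python3 - <<'E'
from h import *
from cell import r,optics
import cv2
p=r.current_tool_pos()
r.move_linear([p[0],p[1],p[2]+.004],vel=.03)
r.move_linear(W(.20,.335),Q(1),vel=.2)
p=r.current_tool_pos();R=Ro.from_quat(r.current_ee_rot()).as_matrix()
im=optics.get_image("wrist");cv2.imwrite("pics/w6.png",im["pixels"][:,:,::-1])
T=np.eye(4);T[:3,:3]=R;T[:3,3]=p;T=T@im["mount"]
v,u=np.mgrid[:384,:512];z=im["depth"];P=np.stack([(u-im["cx"])/im["fx"]*z,(v-im["cy"])/im["fy"]*z,z],-1)@T[:3,:3].T+T[:3,3]
d=P[...,:2]-O;F=np.dstack([d@ax,d@ay,P[...,2]])
m=(z>0)&(abs(F[...,1])<.042)&(F[...,2]>.1)&(F[...,2]<.18)&(F[...,0]>.18)&(F[...,0]<.21)
print("bar",m.sum(),F[m].mean(0),F[m].min(0),F[m].max(0),np.percentile(F[m][:,2],[50,90,97]))
# arm slope
for lo,hi in[(.05,.07),(.11,.13),(.15,.17)]:
    k=(z>0)&(abs(F[...,1])<.006)&(F[...,0]>lo)&(F[...,0]<hi)&(F[...,2]>.1);print(lo,np.median(F[k][:,2]) if k.any() else None)
r.move_linear(W(.20,.40),Q(1),vel=.2)
r.set_joints([-1.2]+list(r.current_q()[1:]))
for n in("scene","top"):
    i=optics.get_image(n);pp=i["pixels"][:,:,::-1]
    a=pp[130:280,170:370] if n=="scene" else pp[110:260,150:350]
    cv2.imwrite(f"pics/{n}7.png",cv2.resize(a,None,fx=4,fy=4,interpolation=2))
    if n=="top":
        from h import dep
        print("plate",dep(i,230,135),"caddy")
print(r.current_t(),r.current_contact_force())
E
```

```text
bar 1266 [ 0.19437984 -0.00174957  0.12870093] [ 0.18004287 -0.04145742  0.1205265 ] [0.20557901 0.03799601 0.13233984] [0.1293807  0.13072152 0.13117654]
0.05 0.13508374647913673
0.11 0.13266326726788347
0.15 0.13118726063508113
plate [0.79239532 0.05422816 0.04339434] caddy
21.7667 [0.00712921 0.31704388 0.02704855]
```

View pics/scene7.png

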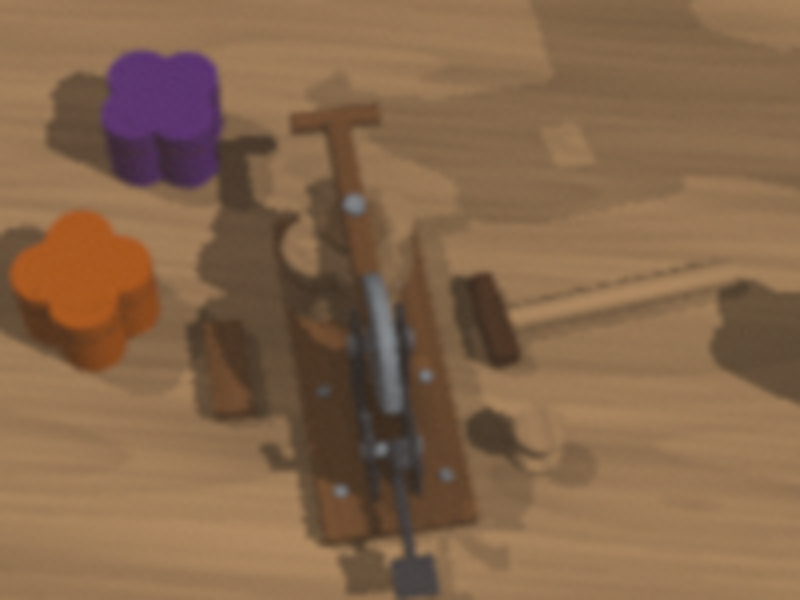

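View pics/top7.png

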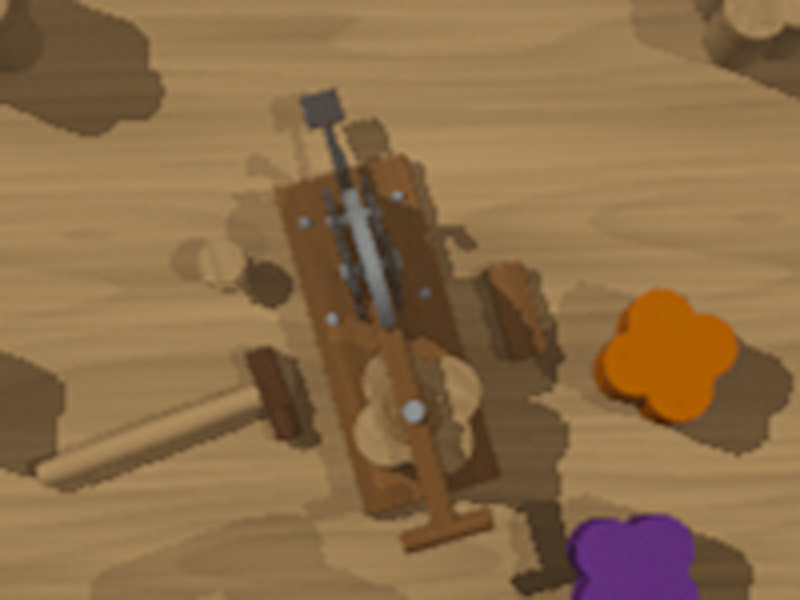

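View pics/w6.png

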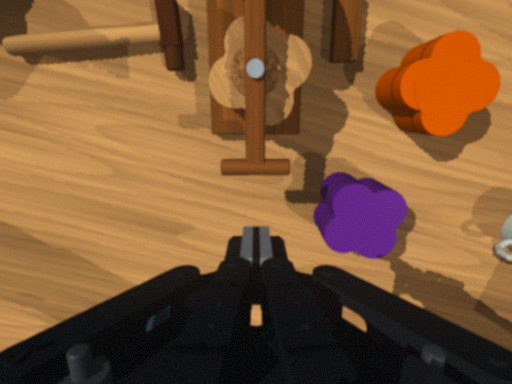

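The arm's slope is −0.039 (about 0.54 rad) and the bar top is at z≈0.131, so the arm is at its stop. The caddy stands under the pad, the thumb plate is down at about (230,137) in the top view, and the bystanders look unchanged.

```bash
python3 - <<'E'
from cell import r
print(r.hand_in(),r.current_t())
E
```

```text
the job is handed in; nothing more can be done
the job is handed in; nothing more can be done
```

I pressed the pawl's thumb plate down with the shut fingers, then pushed the arm's end bar along its arc to the solid stop. After that I moved clear of everything and handed the job in at about 22 s.

- **Pawl:** the plate was at z≈48 mm (about 0.39 rad) once the fingers had lifted off, and the last top view still shows it down.
- **Arm:** after I let go, the bar top was at z≈131 mm and the arm sloped −0.039, so it rests at about 0.54 rad. The peak reading at the stop was about 44 N at the wrist, taken by the fingers on the bar.
- **Caddy and bystanders:** the caddy stands under the pad, and I saw no change in the nearby bystanders I looked at again (spool, offcut, mallet). I judged both by eye. The last crops leave out the tall caddy, glue and brush, and the mug is barely in view.
- **Not confirmed:** the force readout showed almost nothing of the expected 2–6 N while pressing the plate and moving the bar, so I relied on depth and pictures there. I had no way to read the pad's force on the lid. I infer it from the arm sitting past the 0.46 rad where the pad first touches.

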